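# Roll the plaster cylinder onto the centre line of the setting-out board

## Task

The thicker of the two plaster cylinders lying on the setting-out board has to be set up for a mould: push on its top with the fingertips to roll it (do not drag, grip or lift it) until it lies at rest centred over the black ruled line and parallel to it, not hanging past the line's ends. It is fine to do this in several strokes. Leave the thin cylinder, the plaster stopper and the wooden rib where they are, and finish with the gripper clear of everything.

Things in the scene. Friction and masses are not known exactly. Their poses are not given: they have to be found in the camera images.
- thick_cylinder: the thicker plaster cylinder, 56 mm in diameter and 150 mm long, about 0.4 kg, lying on the board on one side of the line, already parallel to it within 0.05 rad; origin at its middle on its axis (28 mm above the board's top when lying), its own x axis along its length; y and z turn with it as it rolls (z points up at the start). It rolls straight across its own axis and stops soon when let go
- thin_cylinder: the thin plaster cylinder, 36 mm in diameter and 150 mm long, lying on the other side of the line; to be left alone. Origin at its middle on its axis, x along its length
- setting_board: the setting-out board: plywood with wooden end lippings, 244 mm (its x) by 340 mm (its y), 18 mm thick, fixed on the table; origin at the centre of its underside. The black ruled line runs along its x axis through the middle of its top, 210 mm long, 2.5 mm wide, with a short cross tick at each end
- line_mid (a point): the middle of the ruled line, on the board's top face 18 mm above the table; x along the line, y across it, z up
- plug: a loose plaster stopper (tapered plug), 50 mm wide and 33 mm high, standing on the table beyond the board's far edge; origin at the centre of its underside; to be left alone
- rib: a loose wooden rib (flat half-round scraper), 51 x 98 x 8 mm, lying on the table to the left of the board, near the cups; origin at the centre of its underside; to be left alone

How it is judged:
On the way:
1. the thick cylinder has been rolled over about its own axis (by 2.2 rad or more), not slid (angle between thick_cylinder's own z axis and vertical above 2.2 rad).
At the end, for the whole second after the job is handed in: the thick cylinder lies at rest on the board, its middle within 8 mm of the line (across it) and within 30 mm of the line's middle (along it), its axis within 0.10 rad of the line's direction; the thin cylinder, the stopper and the rib are within 15 mm of where they were (y of thick_cylinder in the frame of line_mid between -0.008 and 0.008 m and x of thick_cylinder in the frame of line_mid between -0.03 and 0.03 m and z of thick_cylinder in the frame of line_mid between 0.024 and 0.032 m and angle between the x axis of thick_cylinder and the x axis of line_mid, either way round below 0.1 rad and linear speed of thick_cylinder below 0.01 m/s and distance of each of thin_cylinder, plug, rib from where it was at the start of the episode below 0.015 m); the robot touches nothing.
It fails at once if the thick cylinder is lifted off the board (more than 10 mm) (z of thick_cylinder in the frame of line_mid above 0.038 m).
It fails at once if the thick cylinder falls off the board (z of thick_cylinder in the frame of line_mid below 0.015 m).
It fails at once if the thin cylinder is moved (distance of thin_cylinder from where it was at the start of the episode above 0.015 m).
It fails at once if the stopper or the rib is moved (distance of any of plug, rib from where it was at the start of the episode above 0.015 m).
It also fails if it takes over 51 s, if anything falls off the work surface, if the arm or the gripper's body presses on something with over 40 N, if the wrist force passes 120 N, or if a joint passes its speed limit or range.

## Robot

A 7-joint arm with a two-finger parallel gripper is mounted at the origin on a cart in front of the work surface, level with it; the furniture and walls round the work are solid. World frame = base frame: x ahead of the robot, y to its left, z up, the work surface at z = 0. Lengths are in m, angles in rad, forces in N, time in s.
With the tool pointing down it reaches from about 0.4 to 0.85 m from the base axis. Payload 4.5 kg.
Tool frame: the origin (TCP) lies at the very end of the fingers, on their centre line; the grasp point (between the pads) lies 19 mm behind it; z points along the fingers, y is the line along which they close (so a half turn about z gives the same grasp; the last joint's range is limited). The gripper opens to 85 mm and grips with 20 to 120 N. Pads are 22 mm wide; open, the fingers measure 114 mm over their backs; the gripper's body (76 mm by 85 mm) begins 54 mm behind the grasp point. The pads swing forward as they close: fully open they stand 13 mm farther back than shut.
Start: joints at [1.281, 0.689, -0.195, 1.565, 0.157, 0.902, -0.215], TCP at [0.199, -0.593, 0.231] pointing down, gripper open.
Joint ranges: [-3.01, 3.01], [-0.46, 2.08], [-1.47, 1.51], [0.13, 2.56], [-1, 4.14], [0.04, 2.09], [-2.66, 2.66]. Speed limits (rad/s): [2.57, 2.57, 3.14, 3.14, 3.14, 3.14, 3.14].

## Interface

Orientations are given as a unit quaternion [x, y, z, w].
In Python, from plant import * gives the robot as it stands. The module is installed in compiled form; this text tells all that it offers.
- The arm moves only by the tool move_arm, never from a script. Its argument "steps" is a list of rows, each a list of 4 numbers: the shift along the tool's x, y, z in mm, then the turn about the tool's z in degrees. In form: [[tx, ty, tz, yaw], ...]. A call has 1 to 20 rows; each row shifts and turns the commanded pose from where the row before left it, along the tool's axes as they then stand; what a row does not reach is not made up. A row lasts 1/12 s, in which the tool goes at most 41.7 mm and 7.16 degrees, less where a joint would pass 70% of its speed; a pose out of reach is approached as far as the arm can. A call with a gripper value outside its range is refused whole. "claw" is the closure, from -1 (fully open) to 1 (shut), set as the call begins (left out, the last holds). The fingers move at their own pace and stop on an object; "squeeze" is the grip in N (left out, the last holds). Time passes only in rows, so rows that do not move let the fingers close. It gives the time, the measured TCP pose, the force, the opening and the grip force at its end, in the units of the state.
- read_state(): the state, without advancing time (a new reading comes with each control period).
- camera(name): name is "scene" or "top" or "wrist"; returns (picture, depth): 400x640x3 uint8, red, green, blue; 400x640 float32, m along the optical axis (not along the pixel's ray), 0 where there is no reading.
- calibration(name): a dict with "mtx" (3x3 intrinsics, pixels), "distortion" ([k1, k2, p1, p2, k3] as OpenCV has them; the pictures are not rectified), "R" (3x3) and "t" (3): a world point X has camera coordinates R X + t. Camera axes: x right, y down, z forward; pixel columns grow to the right and rows downward; lengths in m; the calibration is good to about 2 mm. A picture is of the moment at which its call begins: read the wrist's pose just before it. calibration takes no time and is no camera call; for the wrist camera it gives the pose at the moment of the call.
- finish_job(): hands the job in; it is judged then, once.
The state is a dict: "t": time; "qpos": joint angles; "joint_vel": joint speeds; "tau": joint torques, N m; "ee_pos": TCP position; "eef_rot": TCP orientation; "ft_force": force on the tool from outside, world axes, zero at the start; "wrist_torque": the same for the moment, N m; "finger_gap": finger opening in m; "gripper_force": force on a finger pad.
Only numpy, scipy, OpenCV 4.12 (cv2) and the standard library are available. Lean on these libraries where they do the work, as an engineer would, in place of code of your own. Each camera call takes 0.05 s, during which the arm holds its last target. There are 200 camera calls.

## Working session

There is one attempt and no reset: what is moved stays moved. The work goes in short steps, Python scripts to look and compute and a tool call to move; the robot and the scene stay as the last step left them, time stands still between calls to the robot, and variables do not carry over. Pictures are saved under pics/ and viewed, at most 10 in all, crops included, and the job is handed in when it is done.

Besides the shell and the picture viewer there is one more tool, called after "Call:" as name(argument=value, ...), one argument or row to a line, values as JSON. move_arm: Moves the arm, as the interface text tells. Its arguments: {"type":"object","properties":{"steps":{"type":"array","items":{"type":"array","items":{"type":"number"}}},"claw":{"type":"number"},"squeeze":{"type":"number"}},"required":["steps"]}

```bash
mkdir -p pics
python3 - <<'E'
from plant import *
import cv2,numpy as np
s=read_state();print(s)
for n in("top","scene"):
    p,d=camera(n);cv2.imwrite(f"pics/{n}0.png",p[...,::-1]);np.savez(f"{n}0.npz",p=p,d=d)
    print(n,calibration(n))
E
```

```text
{'t': 0.0, 'qpos': array([ 1.28078878,  0.6900043 , -0.19448977,  1.56640389,  0.15729791,
        0.90251736, -0.21509808]), 'joint_vel': array([ 4.04341292e-05, -1.12258235e-03, -1.32634294e-03, -2.64367334e-05,
        8.94231491e-04, -1.51130141e-03,  1.98813750e-04]), 'tau': array([-1.31367047e-03, -5.39608526e+01, -1.26663376e+00, -1.58544803e+01,
        9.09062102e-03,  9.43938154e-03,  3.40752237e-06]), 'ee_pos': array([ 0.1985787 , -0.5918871 ,  0.23045483]), 'eef_rot': array([ 9.86915782e-01,  1.61233670e-01, -2.33975138e-04, -9.42527730e-04]), 'ft_force': array([ 0.55496752, -0.13912596, -0.02583727]), 'wrist_torque': array([-0.04461744, -0.05267788,  0.04973343]), 'gripper_force': 0.0, 'finger_gap': 0.08506233433553963}
top {'mtx': array([[480.78359032,   0.        , 308.82198607],
       [  0.        , 480.78359032, 200.56061459],
       [  0.        ,   0.        ,   1.        ]]), 'distortion': array([-0.08270935,  0.        ,  0.        ,  0.        ,  0.        ]), 'R': array([[ 0.00372145, -0.99988849,  0.01446255],
       [-0.99355387, -0.00533573, -0.11323529],
       [ 0.11329983, -0.01394793, -0.99346293]]), 't': array([0.16085502, 0.59223523, 0.94833938])}
scene {'mtx': array([[391.45918207,   0.        , 326.14397543],
       [  0.        , 391.45918207, 199.65536487],
       [  0.        ,   0.        ,   1.        ]]), 'distortion': array([-0.08947299,  0.        ,  0.        ,  0.        ,  0.        ]), 'R': array([[-0.61998957, -0.78442914,  0.01684786],
       [-0.44020332,  0.32998832, -0.83506212],
       [ 0.64948747, -0.52514629, -0.54989763]]), 't': array([0.4801939 , 0.24541395, 0.6541154 ])}
```

View pics/top0.png

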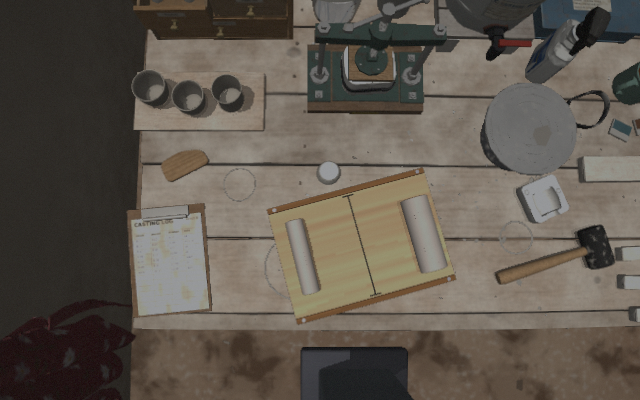

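View pics/scene0.png

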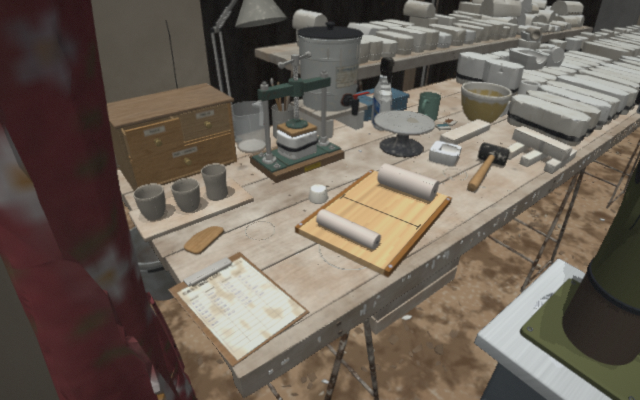

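The top view shows the board, with the line running from about (349,195) to (376,295). The thick cylinder is to its right at about (424,233) and the thin one to its left at about (302,256). The plug is at (329,173) and the rib at (185,165). The scene view agrees with this layout.

```bash
cat > h.py <<'E'
from plant import *
import cv2,numpy as np
def rays(n,uv):
    c=calibration(n);q=cv2.undistortPoints(np.float64(uv).reshape(-1,1,2),c["mtx"],c["distortion"])[:,0]
    return c["R"].T@np.c_[q,np.ones(len(q))].T, -c["R"].T@c["t"]
def onplane(n,uv,z):
    r,o=rays(n,uv);return (o[:,None]+r*((z-o[2])/r[2])).T
def cloud(n,d):
    v,u=np.nonzero(d>0);r,o=rays(n,np.c_[u,v])
    return (o[:,None]+r*d[v,u]).T,np.c_[u,v]
def rect(P):
    c,(w,h),a=cv2.minAreaRect(P[:,:2].astype(np.float32)*1000);return np.round(c,1),np.round((w,h),1),round(a,1)
def line(p):
    g=cv2.cvtColor(p,cv2.COLOR_RGB2GRAY);m=np.zeros_like(g)
    cv2.line(m,(349,197),(376,293),255,9)
    v,u=np.nonzero((m>0)&(g<75));return onplane("top",np.c_[u,v],.018)
def cyls(p,d):
    """{thick,thin}: centroid mm, axis angle, length, top height, from pale pixels seen above the board"""
    P,uv=cloud("top",d);hsv=cv2.cvtColor(p,cv2.COLOR_RGB2HSV)[uv[:,1],uv[:,0]]
    k=(P[:,2]>.028)&(P[:,2]<.09)&(uv[:,0]>265)&(uv[:,0]<460)&(uv[:,1]>183)&(uv[:,1]<320)&(hsv[:,1]<75)
    m=np.zeros(d.shape,np.uint8);m[uv[k,1],uv[k,0]]=1
    n,l,st,_=cv2.connectedComponentsWithStats(m);out=[]
    L=l[uv[:,1],uv[:,0]]
    for i in range(1,n):
        if st[i,4]>300:
            Q=P[L==i];out.append((st[i].tolist(),rect(Q),np.round(np.percentile(Q[:,2],[5,50,95]),4),Q))
    return out
E
python3 - <<'E'
from h import *
z=np.load("top0.npz");p,d=z["p"],z["d"]
L=line(p);print("line",len(L),rect(L))
f=cv2.fitLine(L[:,:2].astype(np.float32),cv2.DIST_L2,0,.01,.01).ravel();print(f,np.degrees(np.arctan2(f[1],f[0])))
for s,r,h,Q in cyls(p,d):
    print(s,r,h)
    T=Q[Q[:,2]>np.percentile(Q[:,2],97)-.004];print(" top strip",rect(T),T.mean(0))
b=onplane("top",[(268,210),(423,170),(454,277),(298,321)],.018);print("board corners",b.round(3))
P,uv=cloud("top",d);k=(uv[:,0]>355)&(uv[:,0]<395)&(uv[:,1]>210)&(uv[:,1]<270);print("board z",np.median(P[k,2]))
E
```

```text
line 79 (array([503.5,  53.8]), array([222.1,  15.2]), 14.9)
[0.9649399  0.26247105 0.4945164  0.05238107] 15.216735
[400, 194, 48, 80, 2124] (array([524.1, -65.9]), array([151. ,  54.7]), 15.2) [0.0512 0.0693 0.0747]
 top strip (array([524.3, -66.7]), array([149.8,  32. ]), 14.9) [ 0.52466117 -0.06654502  0.07313261]
[285, 219, 35, 76, 1346] (array([478.8, 177.5]), array([150.4,  35.6]), 14.5) [0.0407 0.0506 0.055 ]
 top strip (array([478.9, 178.2]), array([148.6,  26.1]), 13.0) [0.47754112 0.17730686 0.05328297]
board corners [[ 0.573  0.248  0.018]
 [ 0.659 -0.077  0.018]
 [ 0.436 -0.137  0.018]
 [ 0.348  0.184  0.018]]
board z 0.017735222331247302
```

Call:
move_arm(
  steps=[
    [0,0,0,-3],
    [0,0,0,-6],
    [0,0,0,-6],
    [0,0,0,-6],
    [0,0,0,-6],
    [0,0,0,-6],
    [0,0,0,-6],
    [0,0,0,-6],
    [0,0,0,-6],
    [0,0,0,-6],
    [0,0,0,-6],
    [0,0,0,-6],
    [0,0,0,-6],
    [0,0,0,-6],
    [0,0,0,-5.5],
    [0,0,0,0],
  ],
  claw=-1,
)

```text
t: 1.43
ee_pos: [0.1985, -0.5923, 0.2306]
eef_rot: [0.608, 0.794, 0.0, -0.0]
ft_force: [0.4, -0.3, -0.1]
finger_gap: 0.0856
gripper_force: 0.0
```

Call:
move_arm(
  steps=[
    [12,12,0,0],
    [22,24,0,0],
    [22,24,0,0],
    [22,24,0,0],
    [22,24,0,0],
    [22,24,0,0],
    [22,24,0,0],
    [22,24,0,0],
    [22,24,0,0],
    [22,24,0,0],
    [22,24,0,0],
    [22,24,0,0],
    [22,24,0,0],
    [22,24,0,0],
    [22,24,0,0],
    [22,24,0,0],
    [22,24,0,0],
    [22,24,0,0],
    [22,24,0,0],
    [5,8,0,0],
  ],
)

```text
t: 3.1
ee_pos: [0.5308, -0.0698, 0.2319]
eef_rot: [0.607, 0.795, 0.003, 0.0]
ft_force: [0.3, 0.5, 0.5]
finger_gap: 0.0851
gripper_force: 0.0
```

```bash
cat >> h.py <<'E'
M=np.array([.5040,.0542]);A=np.radians(15.1);U=np.array([np.cos(A),np.sin(A)]);N=np.array([-U[1],U[0]])
def lf(xy): e=np.asarray(xy)[:2]-M;return np.round([e@U*1000,e@N*1000],1)   # mm along, across the line
def tool():
    from scipy.spatial.transform import Rotation as R
    s=read_state();T=R.from_quat(s["eef_rot"]).as_matrix()
    print("t",round(s["t"],2),"tcp along/across",lf(s["ee_pos"]),"z",round(s["ee_pos"][2]*1000,1),"F",s["ft_force"].round(1),"M",s["wrist_torque"].round(2),
     "toolx-N deg",round(np.degrees(np.arctan2(T[1,0],T[0,0])-A-np.pi/2),2),"tilt",T[:2,2].round(4),"q",s["qpos"].round(2))
E
python3 -c "
from h import *
tool()"
```

```text
t 3.1 tcp along/across [  -6.4 -126.7] z 231.9 F [0.3 0.5 0.5] M [ 0.04 -0.03  0.01] toolx-N deg 0.19 tilt [0.0035 0.0044] q [ 0.4   0.62 -0.58  1.83  0.44  0.82 -0.13]
```

Call:
move_arm(
  steps=[
    [-2,-2,15,0],
    [-3,-2,25,0],
    [0,0,30,0],
    [0,0,30,0],
    [0,0,25,0],
    [0,0,15,0],
    [0,0,10,0],
    [0,0,5,0],
    [0,0,0,0],
    [0,0,0,0],
  ],
)

```text
t: 3.93
ee_pos: [0.526, -0.0822, 0.0769]
eef_rot: [0.609, 0.793, 0.0, 0.0]
ft_force: [0.6, 0.4, -0.2]
finger_gap: 0.0855
gripper_force: 0.0
```

Run:
```python
from h import *
tool()
for n in("wrist","scene"):
    p,d=camera(n);cv2.imwrite(f"pics/{n}1.png",p[...,::-1] if n=="wrist" else cv2.resize(p[130:310,250:500,::-1],None,fx=3,fy=3))
```

```text
t 3.93 tcp along/across [ -14.3 -137.5] z 76.9 F [ 0.6  0.4 -0.2] M [-0.01 -0.03 -0.01] toolx-N deg -0.09 tilt [ 0.0011 -0.0002] q [ 0.29  0.83 -0.38  1.96  0.65  0.47 -0.3 ]
```

View pics/scene1.png

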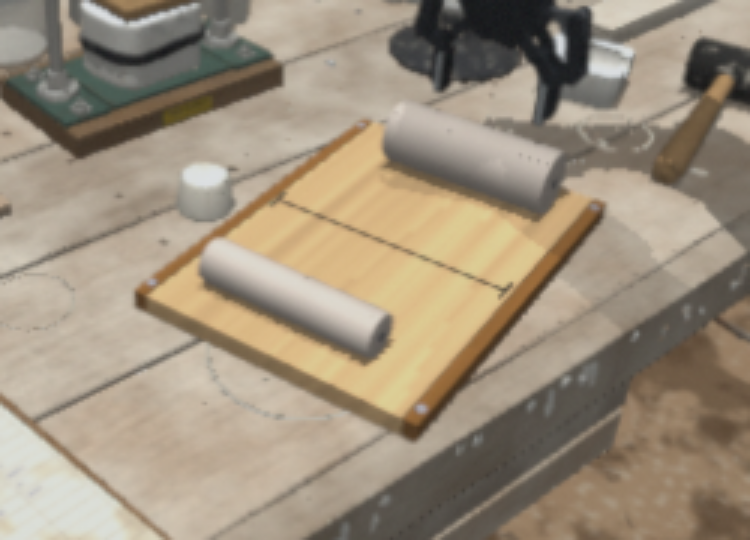

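View pics/wrist1.png

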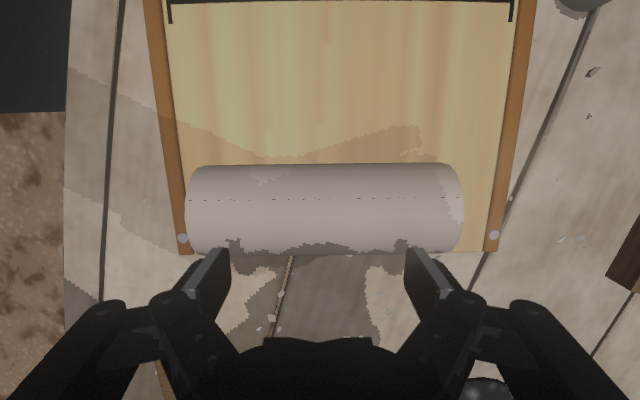

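The scene and wrist views show the open fingertips above and just behind the thick cylinder. They straddle its middle, and the tip axis is parallel to the cylinder.

Call:
move_arm(
  steps=[
    [4,2,4,0],
    [4,1,5,0],
    [0,0,3,0],
    [0,0,1,0],
    [0,0,1,0],
    [0,0,1,0],
    [0,0,0,0],
    [0,0,0,0],
  ],
)

```text
t: 4.7
ee_pos: [0.5264, -0.0738, 0.0613]
eef_rot: [0.608, 0.794, -0.0, 0.0]
ft_force: [0.3, -0.1, -0.6]
finger_gap: 0.0852
gripper_force: 0.0
```

```bash
python3 -c "
from h import *
tool()"
```

```text
t 4.7 tcp along/across [ -11.7 -129.4] z 61.3 F [ 0.3 -0.1 -0.6] M [-0.02  0.01  0.03] toolx-N deg -0.06 tilt [ 0.0001 -0.0002] q [ 0.26  0.86 -0.35  1.97  0.67  0.43 -0.33]
```

Call:
move_arm(
  steps=[
    [0,0,1,0],
    [0,0,1,0],
    [0,0,0,0],
    [0,0,0,0],
  ],
)

```text
t: 5.03
ee_pos: [0.5266, -0.0741, 0.0607]
eef_rot: [0.608, 0.794, -0.0, 0.001]
ft_force: [-1.7, 0.0, 13.0]
finger_gap: 0.0856
gripper_force: 6.6
```

Call:
move_arm(
  steps=[
    [0,0,1,0],
    [0,0,1,0],
    [0,0,0,0],
    [0,0,0,0],
  ],
)

```text
t: 5.37
ee_pos: [0.5268, -0.0747, 0.0605]
eef_rot: [0.609, 0.793, -0.0, 0.002]
ft_force: [-5.5, -2.1, 30.9]
finger_gap: 0.0852
gripper_force: 15.2
```

Call:
move_arm(
  steps=[
    [0,0,-1,0],
    [1,0,-0.5,0],
    [2,0,0,0],
    [3,0,0,0],
    [4,0,0,0],
    [4,0,0,0],
    [4,0,0,0],
    [4,0,0,0],
    [4,0,0,0],
    [4,0,0,0],
    [2,0,0,0],
    [0,0,0,0],
    [0,0,0,0],
  ],
)

```text
t: 6.45
ee_pos: [0.5178, -0.0427, 0.0603]
eef_rot: [0.608, 0.794, -0.0, 0.001]
ft_force: [-3.8, 0.5, 15.6]
finger_gap: 0.0849
gripper_force: 7.7
```

```bash
cat > look.py <<'E'
from h import *
tool()
p,d=camera("top")
for s,r,h,Q in cyls(p,d): print(s[4],r,h,"along/across",lf(np.array(r[0])/1000))
E
python3 look.py
```

```text
t 6.45 tcp along/across [-11.9 -97.1] z 60.3 F [-3.8  0.5 15.6] M [-0.06  0.6  -0.05] toolx-N deg -0.03 tilt [ 0.0006 -0.0009] q [ 0.19  0.85 -0.32  2.    0.67  0.39 -0.4 ]
747 (array([515.5, -34.5]), array([150. ,  21.9]), 15.3) [0.046  0.0621 0.0714] along/across [-12.  -88.6]
1350 (array([478.7, 177.5]), array([150.1,  35.7]), 14.5) [0.0408 0.0507 0.0551] along/across [  7.7 125.6]
```

Call:
move_arm(
  steps=[
    [0,0,-5,0],
    [0,0,-5,0],
    [-8,0,0,0],
    [-10,0,0,0],
    [-5,0,0,0],
    [0,0,4,0],
    [0,0,4,0],
    [0,0,2,0],
    [0,0,0,0],
    [2,0,0,0],
    [4,0,0,0],
    [5,0,0,0],
    [5,0,0,0],
    [5,0,0,0],
    [5,0,0,0],
    [5,0,0,0],
    [5,0,0,0],
    [4,0,0,0],
    [2,0,0,0],
    [0,0,0,0],
  ],
)

```text
t: 8.17
ee_pos: [0.5123, -0.0237, 0.0604]
eef_rot: [0.608, 0.794, -0.0, 0.0]
ft_force: [-6.2, -0.3, 23.9]
finger_gap: 0.085
gripper_force: 12.1
```

```bash
python3 look.py
```

```text
t 8.17 tcp along/across [-12.3 -77.4] z 60.4 F [-6.2 -0.3 23.9] M [-0.17  0.96 -0.25] toolx-N deg -0.01 tilt [-0.0001 -0.001 ] q [ 0.14  0.84 -0.31  2.02  0.67  0.37 -0.44]
752 (array([509.8, -14. ]), array([150.4,  22.5]), 15.7) [0.0479 0.063  0.0718] along/across [-12.2 -67.4]
1348 (array([478.8, 177.5]), array([150.2,  35.6]), 14.4) [0.0403 0.0508 0.0551] along/across [  7.8 125.6]
```

Call:
move_arm(
  steps=[
    [0,0,-5,0],
    [0,0,-5,0],
    [-8,0,0,0],
    [-8,0,0,0],
    [-4,0,0,0],
    [0,0,4,0],
    [0,0,4,0],
    [0,0,2,0],
    [0,0,0,0],
    [2,0,0,0],
    [4,0,0,0],
    [5,0,0,0],
    [5,0,0,0],
    [5,0,0,0],
    [5,0,0,0],
    [5,0,0,0],
    [5,0,0,0],
    [5,0,0,0],
    [2,0,0,0],
    [0,0,0,0],
  ],
)

```text
t: 9.88
ee_pos: [0.5063, -0.0013, 0.0603]
eef_rot: [0.608, 0.794, -0.0, 0.0]
ft_force: [-5.4, -0.9, 24.2]
finger_gap: 0.0858
gripper_force: 12.1
```

```bash
python3 look.py
```

```text
t 9.88 tcp along/across [-12.2 -54.2] z 60.3 F [-5.4 -0.9 24.2] M [-0.13  0.96 -0.23] toolx-N deg 0.01 tilt [-0.     -0.0007] q [ 0.09  0.84 -0.29  2.04  0.67  0.35 -0.48]
620 (array([503.6,   8.9]), array([150.2,  21.3]), 15.1) [0.0474 0.0618 0.0713] along/across [-12.2 -43.6]
1350 (array([478.9, 177.6]), array([150.2,  35.7]), 14.5) [0.0408 0.0507 0.055 ] along/across [  7.9 125.7]
```

Call:
move_arm(
  steps=[
    [0,0,-5,0],
    [0,0,-5,0],
    [-8,0,0,0],
    [-8,0,0,0],
    [-4,0,0,0],
    [0,0,4,0],
    [0,0,4,0],
    [0,0,2,0],
    [0,0,0,0],
    [2,0,0,0],
    [4,0,0,0],
    [5,0,0,0],
    [5,0,0,0],
    [5,0,0,0],
    [5,0,0,0],
    [5,0,0,0],
    [5,0,0,0],
    [5,0,0,0],
    [2,0,0,0],
    [0,0,0,0],
  ],
)

```text
t: 11.6
ee_pos: [0.5003, 0.021, 0.0603]
eef_rot: [0.608, 0.794, -0.0, 0.0]
ft_force: [-4.7, -0.8, 23.9]
finger_gap: 0.0857
gripper_force: 12.1
```

```bash
python3 look.py
```

```text
t 11.6 tcp along/across [-12.2 -31.1] z 60.3 F [-4.7 -0.8 23.9] M [-0.06  0.92 -0.2 ] toolx-N deg 0.02 tilt [ 0.0001 -0.0004] q [ 0.03  0.83 -0.27  2.06  0.66  0.33 -0.53]
487 (array([497.2,  31.4]), array([150.2,  19.6]), 15.5) [0.0486 0.0612 0.0706] along/across [-12.5 -20.2]
1346 (array([478.7, 177.5]), array([150.5,  35.7]), 14.4) [0.0406 0.0507 0.055 ] along/across [  7.7 125.6]
```

Call:
move_arm(
  steps=[
    [0,0,-5,0],
    [0,0,-5,0],
    [-8,0,0,0],
    [-8,0,0,0],
    [-4,0,0,0],
    [0,0,4,0],
    [0,0,4,0],
    [0,0,2,0],
    [0,0,0,0],
    [2,0,0,0],
    [4,0,0,0],
    [5,0,0,0],
    [5,0,0,0],
    [5,0,0,0],
    [5,0,0,0],
    [5,0,0,0],
    [5,0,0,0],
    [5,0,0,0],
    [2,0,0,0],
    [0,0,0,0],
  ],
)

```text
t: 13.32
ee_pos: [0.4943, 0.0434, 0.0602]
eef_rot: [0.608, 0.794, 0.0, 0.0]
ft_force: [-4.9, 0.7, 23.7]
finger_gap: 0.0855
gripper_force: 12.0
```

Call:
move_arm(
  steps=[
    [0,0,-5,0],
    [0,0,-5,0],
    [-20,0,-10,0],
    [-30,0,-10,0],
    [-30,0,0,0],
    [-30,0,0,0],
    [-30,0,0,0],
    [-10,0,0,0],
    [0,0,0,0],
  ],
)

```text
t: 14.07
ee_pos: [0.5342, -0.1068, 0.0881]
eef_rot: [0.611, 0.792, -0.001, 0.001]
ft_force: [0.5, 1.0, -0.2]
finger_gap: 0.0854
gripper_force: 0.0
```

```bash
python3 look.py
```

```text
t 14.07 tcp along/across [ -12.8 -163.3] z 88.1 F [ 0.5  1.  -0.2] M [ 0.08 -0.04  0.02] toolx-N deg -0.42 tilt [-0.0003 -0.002 ] q [ 0.35  0.83 -0.41  1.92  0.63  0.53 -0.24]
2148 (array([495.9,  35.6]), array([150.9,  55.6]), 15.9) [0.0543 0.0695 0.0747] along/across [-12.7 -15.8]
1349 (array([478.9, 177.5]), array([150.1,  35.7]), 14.5) [0.0407 0.0508 0.0549] along/across [  7.9 125.6]
```

Call:
move_arm(
  steps=[
    [10,0,0,0],
    [30,0,0,0],
    [30,0,0,0],
    [30,0,0,0],
    [20,0,5,0],
    [10,0,5,0],
    [0,0,5,0],
    [0,0,0,0],
    [0,0,0,0],
    [0,0,0,0],
  ],
)

```text
t: 14.95
ee_pos: [0.5004, 0.0222, 0.0738]
eef_rot: [0.609, 0.793, -0.0, 0.0]
ft_force: [0.7, -0.9, 0.8]
finger_gap: 0.0855
gripper_force: 0.0
```

```bash
python3 -c "
from h import *
tool()"
```

```text
t 14.95 tcp along/across [-11.8 -29.9] z 73.8 F [ 0.7 -0.9  0.8] M [-0.   -0.01 -0.02] toolx-N deg -0.1 tilt [-0.0001 -0.0007] q [ 0.05  0.81 -0.31  2.05  0.65  0.37 -0.52]
```

Call:
move_arm(
  steps=[
    [4,0,5,0],
    [0,0,5,0],
    [0,0,3,0],
    [0,0,2,0],
    [0,0,0,0],
    [2,0,0,0],
    [4,0,0,0],
    [5,0,0,0],
    [5,0,0,0],
    [5,0,0,0],
    [5,0,0,0],
    [3,0,0,0],
    [1,0,0,0],
    [0,0,0,0],
    [0,0,0,0],
  ],
)

```text
t: 16.2
ee_pos: [0.4912, 0.0554, 0.0604]
eef_rot: [0.608, 0.794, -0.0, 0.001]
ft_force: [-4.4, 0.0, 22.3]
finger_gap: 0.0853
gripper_force: 11.8
```

Call:
move_arm(
  steps=[
    [0,0,-5,0],
    [0,0,-5,0],
    [-20,0,-10,0],
    [-30,0,-10,0],
    [-30,0,-10,0],
    [-30,0,-10,0],
    [-30,0,-10,0],
    [-10,0,0,0],
    [0,0,0,0],
    [0,0,0,0],
    [0,0,0,0],
  ],
)

```text
t: 17.12
ee_pos: [0.5299, -0.0871, 0.1183]
eef_rot: [0.607, 0.794, 0.0, -0.001]
ft_force: [0.3, 0.6, -0.0]
finger_gap: 0.0855
gripper_force: 0.0
```

```bash
python3 look.py
python3 - <<'E'
from h import *
p,d=camera("top")
cv2.imwrite("pics/top2.png",cv2.resize(p[130:330,150:470,::-1],None,fx=2.4,fy=2.4))
E
```

```text
t 17.12 tcp along/across [ -11.8 -143.2] z 118.3 F [ 0.3  0.6 -0. ] M [ 0.12 -0.02  0.01] toolx-N deg 0.08 tilt [-0.0011  0.0015] q [ 0.35  0.78 -0.45  1.92  0.59  0.58 -0.23]
2149 (array([491.9,  49.9]), array([150.5,  56.2]), 15.5) [0.0542 0.0695 0.0747] along/across [-12.8  -1. ]
1350 (array([478.8, 177.5]), array([150.2,  35.7]), 14.5) [0.0405 0.0507 0.055 ] along/across [  7.8 125.6]
```

View pics/top2.png

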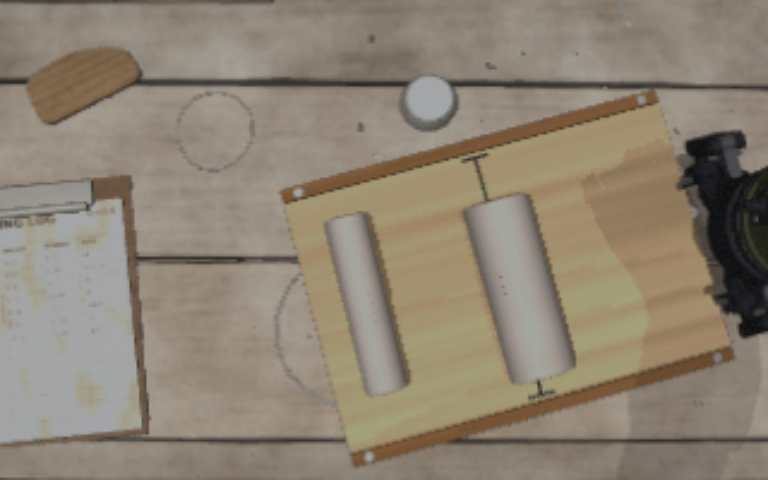

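Run:
```python
from h import *
z=np.load("top0.npz")
L=line(z["p"]);f=cv2.fitLine(L[:,:2].astype(np.float32),cv2.DIST_HUBER,0,.01,.01).ravel();print("line offset",lf(f[2:]),np.degrees(np.arctan2(f[1],f[0])))
p,d=camera("top")
g=cv2.cvtColor(p,cv2.COLOR_RGB2GRAY);m=np.zeros_like(g);cv2.line(m,(349,197),(376,293),255,9)
v,u=np.nonzero((m>0)&(g<75));k=(v<211)|(v>290);X=onplane("top",np.c_[u,v][k],.018)
print("visible line px now",[(lf(x)).tolist() for x in X])
hsv=cv2.cvtColor(p,cv2.COLOR_RGB2HSV);w=((hsv[...,1]<60)&(hsv[...,2]>60)).astype(np.uint8)
w[:205]=0;w[295:]=0;w[:,:335]=0;w[:,400:]=0
w=cv2.morphologyEx(w,cv2.MORPH_OPEN,np.ones((5,5)))
c=max(cv2.findContours(w,0,2)[0],key=cv2.contourArea)[:,0]
r=cv2.minAreaRect(c);print("px rect",r)
B=onplane("top",cv2.boxPoints(r),.046);print("axis mid",lf(B.mean(0)),rect(B))
Q=[q for q in cyls(p,d)][0][3];T=Q[Q[:,2]>.0715];print("top strip",lf(T.mean(0)),rect(T))
# circle fit in the across/height plane
a=np.array([(q[:2]-M)@N for q in Q])*1000;h=Q[:,2]*1000
s=np.linalg.lstsq(np.c_[a,h,np.ones(len(a))],a**2+h**2,rcond=None)[0];print("circle",s[0]/2,s[1]/2,np.sqrt(s[2]+(s[0]/2)**2+(s[1]/2)**2))
```

```text
line offset [6.4 1.2] 15.591701
visible line px now [[110.1, 3.4], [109.5, 1.4], [105.4, -6.1], [104.9, -8.1], [105.5, 2.5], [105.0, 0.5], [104.4, -1.5], [104.5, 7.1], [103.5, 3.1], [100.9, 1.6], [98.9, 2.2], [92.3, 1.8], [85.8, 1.5], [83.8, 2.0], [77.2, 1.7], [-98.9, 1.3], [-103.3, 0.4], [-105.5, -7.5], [-105.3, 0.9], [-105.8, -1.0], [-105.6, 7.4], [-111.3, -5.9], [-111.1, 2.6]]
px rect ((366.31951904296875, 250.0501251220703), (77.45613098144531, 27.995548248291016), 74.47589111328125)
axis mid [-13.4  -2.2] (array([491.7,  48.7]), array([154.1,  56.6]), 15.2)
top strip [-13.6  -0.4] (array([491.8,  50.7]), array([149.5,  34.6]), 17.1)
circle -0.8037913804790096 47.07176423183417 26.673979873096187
```

The picture shows the thick cylinder lying over the line, with both end ticks visible beyond its ends. Measured offset across the line is about 2–3 mm (limit 8 mm) and about 13 mm along it (limit 30 mm). The thin cylinder, stopper and rib have not moved, and the gripper is clear.

```bash
python3 -c "
from plant import *
print(finish_job())"
```

```text
the job is handed in; nothing more can be done
None
```

I rolled the thick cylinder onto the ruled line in six fingertip strokes and handed the job in at about 17 s; it measured 2–3 mm off across the line, 13 mm along and parallel within about 0.01 rad, with the gripper clear and nothing else moved, but the hand-in returned no verdict.

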